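# Start the sanding bench: rocker, extractor handset, sander starter

### The job

Start up the workbench for sanding, in this order: press the raised, white-dotted half of the orange rocker on the grey power unit fully down; then press the green button on the black handset fully in and let it spring back (this starts the dust extractor); last push the green button on the yellow starter box fully in, where it stays. Press no red button. Leave the handset lying where it is, do not pick anything up, and leave everything else on the bench standing where it is.

Things in the scene. Friction and masses are not known exactly. Their poses are not given: they have to be found in the camera images.
- power_unit: Grey steel box screwed to the bench, 100 (x) x 150 (y) x 45 mm high, two white socket outlets and one orange paddle rocker on top. It does not move. Origin: centre of the underside; z up. The rocker's pivot runs along the box's y axis, 35 mm to the -y side of the box's centre and 55 mm above the bench.
- rocker (a joint): Angle of the orange rocker, rad: 0 = off, 0.35 = on (its stop). Two halves, each 32 mm long and 34 mm wide, meet at the pivot in a shallow V. Off: the dotted half, on the box's +x side, slopes up to an outer top edge 70 mm above the bench; the other lies level. On: the dotted half lies level, its top 59 mm up. 2 to 4 N on the outer half turns it; it stays where it is left.
- rocker_on (a point): The white dot (16 mm across; that half also has a white outer edge): point on the top face of the dotted half, 20 mm out from the pivot (65.6 mm above the bench when off, 59 mm when on). Moves with the rocker; its orientation is the rocker's.
- handset: Black remote handset lying loose on the bench, 70 (x) x 130 (y) x 26 mm high, about 0.5 kg, with a green and a red round button 68 mm apart on top (green on its +y half). It may be turned any way round. Origin: centre of the underside; z up.
- handset_green (a joint): How far the handset's green button is pressed, m: 0 = out, 0.006 = fully in. About 1.2 N starts it and 4 N holds it fully in; it springs back.
- handset_green_top (a point): Centre of the top face of the handset's green button (30 mm across); 48 mm above the bench when out. It stands 10 mm proud of its collar when out.
- handset_red (a joint): How far the handset's red button is pressed, m: 0 = out, 0.006 = fully in. Leave it.
- handset_red_top (a point): Centre of the top face of the handset's red button (30 mm across), same height as the green one.
- starter: Yellow motor starter box screwed to the bench, 90 (x) x 140 (y) x 60 mm high, with a green start button on its +y half and a red mushroom stop on its -y half, 70 mm apart. It does not move. Origin: centre of the underside; z up.
- start (a joint): How far the starter's green button is pushed in, m: 0 = out, 0.008 = fully in, where its stop is. About 3 N moves it; it stays where it is left.
- start_top (a point): Centre of the top face of the starter's green button (34 mm across); 78 mm above the bench when out, 70 mm when fully in, where it is still 4 mm proud of its collar.
- stop (a joint): How far the starter's red mushroom stop is pressed, m: 0 = out, 0.006 = fully in; it springs back. Leave it.
- stop_top (a point): Centre of the top of the red mushroom stop (38 mm across), 84 mm above the bench.
- glue: White glue bottle with an orange cap, standing, 56 mm across, 130 mm high. Bystander. Origin: centre of the underside.
- varnish: Amber glass jar with a steel lid, standing, 66 mm across, 90 mm high. Bystander. Origin: centre of the underside.
- mallet: Carver's round wooden mallet standing on its head, 90 mm across, 217 mm high. Bystander. Origin: centre of the underside.
- bowl: Carved pale wooden bowl, 120 mm across, 55 mm high. Bystander. Origin: centre of the underside.
- tin: Empty copper-coloured tin, open at the top, 70 mm across, 90 mm high. Bystander. Origin: centre of the underside.
- wax: Flat brass-coloured wax tin, 56 mm across, 25 mm high. Bystander. Origin: centre of the underside.
- chisel: Dark-handled carving tool lying flat, 200 mm long along its x axis. Bystander. Origin: on the bench under its middle.
- brush: Wooden-handled brush lying flat, 200 mm long along its x axis. Bystander. Origin: on the bench under its middle.
Not all that is in view belongs to the job. Of the things that look like the starter, the largest one is meant. What is shaped like the power_unit but blue is not meant.

How it is judged:
By the outcome, as a careful person would: the job done as asked, in the order asked, and still so for the second after the job is handed in, with the robot touching nothing.
It also fails if it takes over 48 s, if anything falls off the work surface, if the arm or the gripper's body presses on something with over 40 N, if the wrist force passes 120 N, or if a joint passes its speed limit or range.

### The arm

A 6-joint arm with a two-finger parallel gripper is mounted at the origin on the work surface. World frame = base frame: x ahead of the robot, y to its left, z up, the work surface at z = 0. Lengths are in mm, angles in degrees, forces in N, time in s.
With the tool pointing down it reaches from about 400 to 925 mm from the base axis. Payload 3.4 kg.
Tool frame: the origin (TCP) lies midway between the tips of the shut fingers; the grasp point (between the pads) lies 19 mm behind it; z points along the fingers, y is the line along which they close (so a half turn about z gives the same grasp; the last joint's range is limited). The gripper opens to 85 mm and grips with 20 to 120 N. Pads are 22 mm wide; open, the fingers measure 114 mm over their backs; the gripper's body (76 mm by 85 mm) begins 54 mm behind the grasp point. The pads swing forward as they close: fully open they stand 13 mm farther back than shut.
Start: joints at [-74.341, 17.578, 86.31, -0, 76.112, -4.211], TCP at [195.413, -540.781, 207.105] pointing down, gripper open.
Joint ranges: [-179.03, 179.03], [-60, 130.46], [8.19, 133.38], [-81.62, 261.62], [5.75, 156.47], [-153.77, 153.77]. Speed limits (degrees/s): [147.25, 147.25, 180, 180, 180, 180].

### API

Orientations are given as [roll, pitch, yaw] about the fixed x, y, z axes, in that order (R = Rz(yaw) Ry(pitch) Rx(roll)).
In Python, from bench import * gives the robot as it stands.
- The arm moves only by the tool jog_arm, never from a script. Its argument "steps" is a list of rows, each an object with "delta_pos": the shift along the world's x, y, z in units of 40 mm (1.0 is 40 mm), a list of three; "delta_rot": the turn, a rotation vector about the world's x, y, z in units of 10 degrees (1.0 is 10 degrees), a list of three; "grip": the opening, from 0 (shut) to 1 (fully open). A call has 1 to 20 rows; each row shifts and turns the commanded pose from where the row before left it; what a row does not reach is not made up. A row lasts 1/8 s, in which the tool goes at most 62.5 mm and 10.7 degrees, less where a joint would pass 70% of its speed; a pose out of reach is approached as far as the arm can. A call is refused whole if a number of a shift passes 1 or a number of a turn 1, either way. A call with a gripper value outside its range is refused whole. The fingers move at their own pace and stop on an object; "grip_force" is the grip in N (left out, the last holds). Time passes only in rows, so rows that do not move let the fingers close. It gives the time, the measured TCP pose, the force, the opening and the grip force at its end, in the units of the state.
- read_state(): the state, without advancing time (a new reading comes with each control period).
- read_camera(name): name is "scene" or "side" or "wrist"; returns a dict with "pixels" (400x640x3 uint8, red, green, blue), "K" (3x3 intrinsics, pixels), "extrinsics" (4x4, takes a point from camera to world coordinates). Camera axes: x right, y up, looking along -z (the intrinsics and any distortion apply to the point x, -y, -z); pixel columns grow to the right and rows downward; lengths in mm; the calibration is good to about 2 mm. A picture is of the moment at which its call begins. There is no depth.
- hand_in(): hands the job in; it is judged then, once.
Trained networks look in a picture, given as the dict that the camera call returned (one of the last four; its "shot" number tells which), for a name from the list of things; names that differ only in an ending like _2 or _b are one class to them, and where a whole thing is asked for, a point or a joint stands for the part that bears it (a point fixed in the world has none). Each returns a list of dicts, best first, with "conf" (0 to 1); they miss things now and then, are a little off and sometimes report something else, mostly with a low value. They report only what shows in the picture. A call takes as long as a camera call. They do not tell look-alikes from the thing itself.
- look_for(picture, label): "at" ([column, row] in pixels, amid what is visible of it).
- outline_of(picture, label): "mask" (400x640 bool, what is visible of it) and "at" ([column, row] in pixels, amid what is visible of it).
- landmark_of(picture, label): "at" ([column, row] in pixels: a listed point, or the origin of a listed thing).
The state is a dict: "clock": time; "qpos": joint angles; "joint_velocities": joint speeds; "tau": joint torques, N m; "eef_pos": TCP position; "tool_rot": TCP orientation; "ft_force": force on the tool from outside, world axes, zero at the start; "moment": the same for the moment, N m; "opening": finger opening in mm; "finger_force": force on a finger pad.
Only numpy, scipy, OpenCV 4.12 (cv2) and the standard library are available. Lean on these libraries where they do the work, as an engineer would, in place of code of your own. Each camera call takes 0.05 s, during which the arm holds its last target. There are 200 camera calls.

## Working session

There is one attempt and no reset: what is moved stays moved. The work goes in short steps, Python scripts to look and compute and a tool call to move; the robot and the scene stay as the last step left them, time stands still between calls to the robot, and variables do not carry over. Pictures are saved under pics/ and viewed, at most 10 in all, crops included, and the job is handed in when it is done.

Besides the shell and the picture viewer there is one more tool, called after "Call:" in YAML: its name, and indented under it one key for each argument. jog_arm: Moves the arm, as the interface text tells. Its arguments: {"type":"object","properties":{"steps":{"type":"array","items":{"type":"object","properties":{"delta_pos":{"type":"array","items":{"type":"number"}},"delta_rot":{"type":"array","items":{"type":"number"}},"grip":{"type":"number"}}}},"grip_force":{"type":"number"}},"required":["steps"]}

```bash
mkdir -p pics
cat > h.py <<'E'
from bench import *
import numpy as np, cv2
def ray(p,uv):
    E=np.array(p["extrinsics"]);K=np.array(p["K"])
    d=np.linalg.inv(K)@[uv[0],uv[1],1]; d=E[:3,:3]@[d[0],-d[1],-d[2]]
    return E[:3,3],d/np.linalg.norm(d)
def atz(p,uv,z):
    o,d=ray(p,uv); return o+d*(z-o[2])/d[2]
def tri(rs):
    A=sum(np.eye(3)-np.outer(d,d) for o,d in rs); b=sum((np.eye(3)-np.outer(d,d))@o for o,d in rs)
    X=np.linalg.solve(A,b); return X,[np.linalg.norm((np.eye(3)-np.outer(d,d))@(X-o)) for o,d in rs]
def proj(p,X):
    E=np.linalg.inv(np.array(p["extrinsics"])); c=E[:3,:3]@X+E[:3,3]; q=np.array(p["K"])@[c[0],-c[1],-c[2]]; return q[:2]/q[2]
def save(p,n): cv2.imwrite("pics/"+n,p["pixels"][:,:,::-1])
H=dict(rocker_on=65.6,handset_green_top=48,handset_red_top=48,start_top=78,stop_top=84,power_unit=0,handset=0,starter=0)
E
python3 - <<'E'
from h import *
np.set_printoptions(precision=1,suppress=True)
for n in("scene","side"):
    p=read_camera(n); save(p,n+"0.png"); print(n,[k for k in p],np.array(p["extrinsics"])[:3,3])
    for l in H:
        for r in landmark_of(p,l): print(l,np.array(r["at"]),round(r["conf"],2),atz(p,r["at"],H[l]))
E
```

```text
scene ['pixels', 'K', 'extrinsics', 'shot'] [1047.4 -369.  1194.9]
rocker_on [284.5 245.9] 0.82 [580.5 -22.7  65.6]
rocker_on [117.9 272.2] 0.48 [ 321.1 -420.    65.6]
handset_green_top [205.4 267.8] 0.44 [ 470.1 -230.2   48. ]
handset_green_top [397.2 216.4] 0.34 [735.5 304.5  48. ]
handset_red_top [197.8 287.7] 0.49 [ 504.9 -281.7   48. ]
start_top [337.7 162.2] 0.57 [475.9 303.   78. ]
start_top [371.6  98. ] 0.41 [353.2 601.6  78. ]
start_top [317.6 136.5] 0.39 [351.5 331.7  78. ]
stop_top [306.6 142.7] 0.56 [349.7 282.2  84. ]
stop_top [324.3 173.4] 0.51 [481.5 236.1  84. ]
stop_top [357.1 102.7] 0.5 [337.4 541.1  84. ]
stop_top [208.5 281.8] 0.21 [ 528.  -253.1   84. ]
power_unit [136.  270.9] 0.96 [ 312.2 -381.4    0. ]
power_unit [289.4 249.9] 0.56 [574.   -0.7   0. ]
handset [206.6 284.4] 0.59 [ 491.5 -253.2    0. ]
handset [325.1 174.3] 0.52 [443.3 281.2   0. ]
starter [313.2 150. ] 0.82 [337.7 325.4   0. ]
starter [362.6 106.4] 0.81 [311.6 611.    0. ]
starter [330. 185.] 0.64 [486.6 261.9   0. ]
side ['pixels', 'K', 'extrinsics', 'shot'] [ -78.1  960.3 1064.2]
rocker_on [
[... 292 characters left out ...]
723.2 -94.2  48. ]
start_top [273.2 357.6] 0.66 [312.9 629.7  78. ]
start_top [306.7 245.6] 0.57 [477.8 299.4  78. ]
start_top [332.7 281.9] 0.45 [333.7 358.9  78. ]
stop_top [342.2 269. ] 0.56 [336.9 308.8  84. ]
stop_top [287.6 341.1] 0.56 [311.7 577.4  84. ]
stop_top [319.8 230.8] 0.41 [481.2 229.8  84. ]
power_unit [448.6 172.2] 0.85 [ 322.5 -408.6    0. ]
power_unit [338.9 201.6] 0.81 [564.8   7.1   0. ]
handset [394.6 171.6] 0.95 [ 494.3 -275.6    0. ]
handset [396.3 158.1] 0.59 [ 534.8 -358.     0. ]
handset [337.7 204. ] 0.23 [560.6  20.3   0. ]
starter [312.6 256.4] 0.67 [477.6 271.    0. ]
starter [281.9 355.1] 0.62 [330.5 584.2   0. ]
starter [338.1 288.2] 0.56 [339.6 319.8   0. ]
```

View pics/scene0.png

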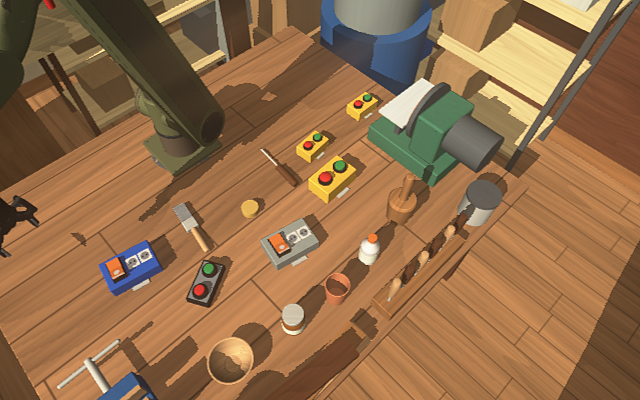

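View pics/side0.png

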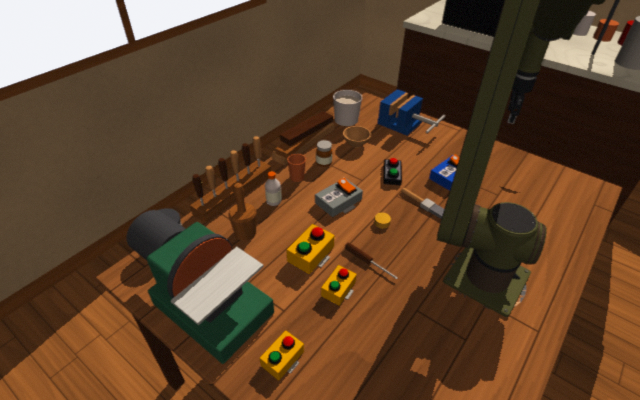

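Candidates in the scene picture:
- **Power unit:** grey (290,243) or blue (130,266). I choose grey.
- **Starter:** yellow boxes at (332,178), (312,146) and (362,104). I choose the largest, at (332,178), with its green button at (340,165).
- **Handset:** only one, at (205,283), with green at (208,268) and red at (199,290).

In the side picture the chosen ones are at (338,196), (311,248) and (393,171). Next I go above the grey unit for a close wrist view.

Call:
jog_arm:
  steps:
    - {"delta_pos":[0.6,0.75,0.3],"grip":0}
    - {"delta_pos":[0.6,0.75,0.3],"grip":0}
    - {"delta_pos":[0.6,0.75,0.3],"grip":0}
    - {"delta_pos":[0.6,0.75,0.3],"grip":0}
    - {"delta_pos":[0.6,0.75,0.3],"grip":0}
    - {"delta_pos":[0.6,0.75,0.3],"grip":0}
    - {"delta_pos":[0.6,0.75,0.3],"grip":0}
    - {"delta_pos":[0.6,0.75,0.3],"grip":0}
    - {"delta_pos":[0.6,0.75,0.0],"grip":0}
    - {"delta_pos":[0.6,0.75,0.0],"grip":0}
    - {"delta_pos":[0.6,0.75,0],"grip":0}
    - {"delta_pos":[0.6,0.75,0],"grip":0}
    - {"delta_pos":[0.6,0.75,0],"grip":0}
    - {"delta_pos":[0,0,0],"grip":0}

```text
$.steps[0]: bad value
```

```bash
cat > look.py <<'E'
from h import *
import sys
np.set_printoptions(precision=1,suppress=True)
s=read_state(); print(s["clock"],s["eef_pos"],s["tool_rot"],s["ft_force"],s["opening"])
p=read_camera("wrist"); save(p,sys.argv[1]); print(np.array(p["extrinsics"])[:3])
for l in H:
    for r in landmark_of(p,l): print(l,np.array(r["at"]),round(r["conf"],2),atz(p,r["at"],H[l]))
E
python3 look.py w1.png
```

```text
0.9 [ 195.4 -540.8  207.1] [180.   -0.   19.9] [-0.   0.3  0.4] 85.15543872582869
[[   0.3    0.9    0.3  262.9]
 [  -0.9    0.3    0.1 -517.7]
 [   0.    -0.3    1.   373. ]]
rocker_on [248.   16.9] 0.88 [ 320.3 -426.5   65.6]
power_unit [225.5  33.2] 0.95 [ 307.9 -387.3    0. ]
```

View pics/w1.png

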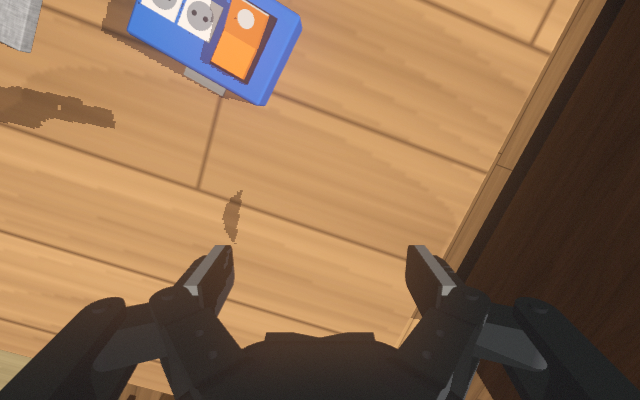

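The move was refused (it needs delta_rot), so this picture is from the start pose and shows only the blue decoy at (215,40).

Call:
jog_arm:
  steps:
    - {"delta_pos":[0.6,0.75,0.3],"delta_rot":[0,0,0],"grip":0}
    - {"delta_pos":[0.6,0.75,0.3],"delta_rot":[0,0,0],"grip":0}
    - {"delta_pos":[0.6,0.75,0.3],"delta_rot":[0,0,0],"grip":0}
    - {"delta_pos":[0.6,0.75,0.3],"delta_rot":[0,0,0],"grip":0}
    - {"delta_pos":[0.6,0.75,0.3],"delta_rot":[0,0,0],"grip":0}
    - {"delta_pos":[0.6,0.75,0.3],"delta_rot":[0,0,0],"grip":0}
    - {"delta_pos":[0.6,0.75,0.3],"delta_rot":[0,0,0],"grip":0}
    - {"delta_pos":[0.6,0.75,0.3],"delta_rot":[0,0,0],"grip":0}
    - {"delta_pos":[0.6,0.75,0],"delta_rot":[0,0,0],"grip":0}
    - {"delta_pos":[0.6,0.75,0],"delta_rot":[0,0,0],"grip":0}
    - {"delta_pos":[0.6,0.75,0],"delta_rot":[0,0,0],"grip":0}
    - {"delta_pos":[0.6,0.75,0],"delta_rot":[0,0,0],"grip":0}
    - {"delta_pos":[0,0,0],"delta_rot":[0,0,0],"grip":0}

```text
clock: 2.98
eef_pos: [484.7, -178.9, 303.0]
tool_rot: [-180.0, -0.0, 20.1]
ft_force: [-0.0, 0.4, 0.2]
opening: -0.2
finger_force: 0.0
```

```bash
python3 look.py w2.png
```

```text
2.975 [ 484.7 -178.9  303. ] [-180.    -0.    20.1] [-0.   0.4  0.2] -0.17432287502011898
[[   0.3    0.9    0.3  552. ]
 [  -0.9    0.3    0.1 -155.7]
 [   0.    -0.3    1.   468.9]]
rocker_on [237.7  58.1] 0.79 [578.2 -36.1  65.6]
rocker_on [33.9 55.2] 0.61 [492.9 206.3  65.6]
rocker_on [427.7 313.8] 0.53 [ 316.6 -430.2   65.6]
handset_green_top [346.1 178. ] 0.69 [ 478.1 -225.    48. ]
handset_red_top [394.6 171.4] 0.77 [ 511.8 -288.1   48. ]
stop_top [ 79.3 181.9] 0.32 [355.  118.2  84. ]
power_unit [390.2 287.3] 0.8 [ 306.5 -384.7    0. ]
power_unit [221.9  64.3] 0.57 [566.3   3.    0. ]
handset [361.8 169.9] 0.89 [ 491.1 -251.9    0. ]
starter [30.9 53.9] 0.82 [483.5 269.5   0. ]
```

View pics/w2.png

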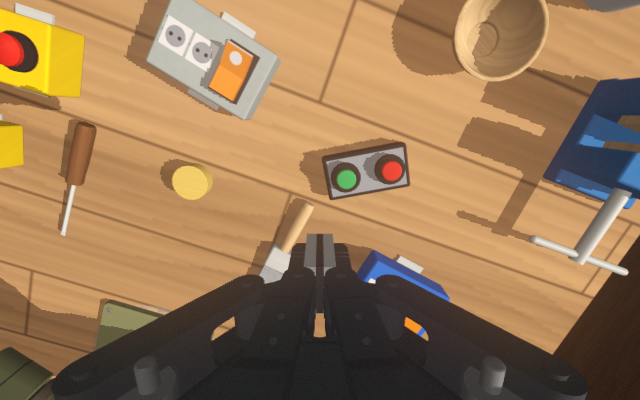

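The picture shows the grey unit's rocker with its dot at (236,58), on the up-image (+x) side. The handset's green button is at (346,180) and its red one at (391,169). Moving gives me a second view.

Call:
jog_arm:
  steps:
    - {"delta_pos":[0.4,0.75,-0.2],"delta_rot":[0,0,0],"grip":0}
    - {"delta_pos":[0.4,0.75,-0.2],"delta_rot":[0,0,0],"grip":0}
    - {"delta_pos":[0.4,0.75,-0.2],"delta_rot":[0,0,0],"grip":0}
    - {"delta_pos":[0.4,0.75,-0.2],"delta_rot":[0,0,0],"grip":0}
    - {"delta_pos":[0,0,0],"delta_rot":[0,0,0],"grip":0}

```text
clock: 4.05
eef_pos: [547.7, -59.3, 270.2]
tool_rot: [-179.9, 0.1, 20.0]
ft_force: [0.4, 0.5, -0.3]
opening: 0.1
finger_force: 0.0
```

```bash
python3 look.py w3.png
```

```text
4.05 [547.7 -59.3 270.2] [-179.9    0.1   20. ] [ 0.4  0.5 -0.3] 0.1478112839125662
[[  0.3   0.9   0.3 615.4]
 [ -0.9   0.3   0.1 -36.2]
 [ -0.   -0.3   1.  436. ]]
rocker_on [308.2 140.1] 0.7 [578.5 -34.6  65.6]
handset_green_top [404.1 247.6] 0.89 [ 478.9 -217.6   48. ]
handset_red_top [456.  242.1] 0.91 [ 512.7 -284.6   48. ]
start_top [ 13.8 118.1] 0.73 [484.1 302.1  78. ]
stop_top [ 69.8 131.2] 0.79 [493.5 233.2  84. ]
power_unit [282.4 134.3] 0.84 [566.9   4.    0. ]
handset [418.1 234.9] 0.85 [ 490.3 -251.8    0. ]
handset [453.2 240.6] 0.23 [ 500.8 -309.8    0. ]
starter [ 96.3 123.8] 0.87 [488.3 262.6   0. ]
starter [ 43.9 204.9] 0.83 [334.8 322.3   0. ]
starter [ 16.6 116. ] 0.31 [459.9 372.2   0. ]
```

View pics/w3.png

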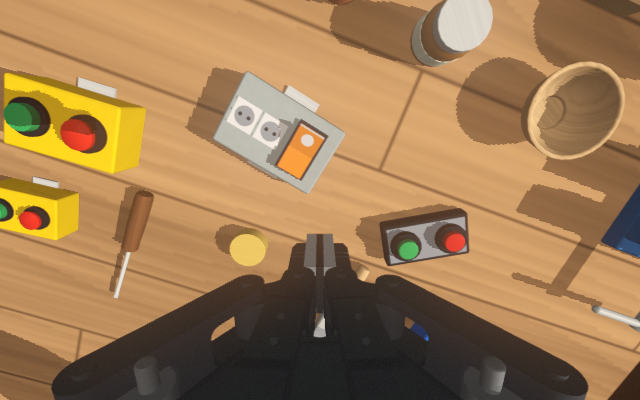

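This shows the dot at (307,141), the handset's green button at (408,250) and the starter's green one at (25,115). I refine these with colour centroids.

```bash
cat > col.py <<'E'
from h import *
import json,sys
np.set_printoptions(precision=1,suppress=True)
def blobs(p,kind,near,r=30):
    hsv=cv2.cvtColor(p["pixels"],cv2.COLOR_RGB2HSV); h,s,v=[hsv[...,i].astype(int) for i in range(3)]
    m={"g":(h>45)&(h<85)&(s>90)&(v>50),"r":((h<5)|(h>174))&(s>140)&(v>90),"w":(s<60)&(v>170)}[kind].astype(np.uint8)
    n,_,st,c=cv2.connectedComponentsWithStats(m)
    return [(c[i],st[i][4]) for i in range(1,n) if st[i][4]>30 and np.hypot(*(c[i]-near))<r]
G=dict(dot=("w",(578,-35,65.6)),hg=("g",(479,-219,48)),hr=("r",(512,-285,48)),sg=("g",(484,302,78)),sr=("r",(493,233,84)))
if __name__=="__main__":
    s=read_state(); print(s["clock"],np.array(s["eef_pos"]),np.array(s["ft_force"]))
    for cam in sys.argv[1:]:
        p=read_camera(cam)
        for k,(c,X) in G.items():
            uv=proj(p,np.array(X,float))
            if not(0<uv[0]<640 and 0<uv[1]<400): continue
            for b,a in blobs(p,c,uv): print(cam,k,b,a,atz(p,b,X[2]))
E
python3 col.py wrist scene side
```

```text
4.5 [547.3 -61.5 271.4] [ 0.2  0.  -0.6]
wrist dot [309.6 129.9] 36 [590.8 -34.7  65.6]
wrist dot [304.8 138.9] 109 [578.3 -32.6  65.6]
wrist hg [406.5 248.4] 296 [ 478.  -224.2   48. ]
wrist hr [453.1 240.6] 283 [ 512.2 -282.6   48. ]
wrist sg [ 18.9 116.5] 798 [488.9 295.   78. ]
wrist sr [ 74.1 139.1] 469 [486.4 225.7  84. ]
scene dot [299.2 233.7] 178 [580.1  36.   65.6]
scene dot [268.8 253.3] 43 [567.3 -71.6  65.6]
scene dot [298.8 260.4] 63 [643.4 -23.6  65.6]
scene hg [208.1 268.3] 86 [ 476.7 -225.5   48. ]
scene hr [198.8 289.6] 91 [ 511.5 -283.    48. ]
scene sr [323.4 175.7] 57 [486.  227.7  84. ]
side hg [393.3 170.5] 39 [ 475.9 -222.5   48. ]
side sg [304.2 245.8] 72 [483.2 304.8  78. ]
side sr [317.5 231.8] 65 [484.3 237.7  84. ]
```

Measurements agree across views (dot at (578,-34), handset green at (477.5,-224.5)). Approaching the rocker.

Call:
jog_arm:
  steps:
    - {"delta_pos":[0.4,0.32,-0.6],"delta_rot":[0,0,0],"grip":0}
    - {"delta_pos":[0.4,0.32,-0.6],"delta_rot":[0,0,0],"grip":0}
    - {"delta_pos":[0,0,-0.9],"delta_rot":[0,0,0],"grip":0}
    - {"delta_pos":[0,0,-0.9],"delta_rot":[0,0,0],"grip":0}
    - {"delta_pos":[0,0,-0.9],"delta_rot":[0,0,0],"grip":0}
    - {"delta_pos":[0,0,-0.7],"delta_rot":[0,0,0],"grip":0}
    - {"delta_pos":[0,0,0],"delta_rot":[0,0,0],"grip":0}
    - {"delta_pos":[0,0,0],"delta_rot":[0,0,0],"grip":0}

```text
clock: 5.65
eef_pos: [580.3, -35.3, 88.0]
tool_rot: [180.0, -0.1, 19.9]
ft_force: [-0.1, 0.0, 0.8]
opening: 0.1
finger_force: 0.0
```

```bash
python3 col.py wrist
python3 - <<'E'
from h import *
p=read_camera("wrist"); cv2.imwrite("pics/w4.png",cv2.resize(p["pixels"][100:300,200:440,::-1],None,fx=2.5,fy=2.5))
E
```

```text
5.65 [580.3 -35.3  88. ] [-0.1  0.   0.8]
wrist dot [312.5 221. ] 327 [578.5 -32.6  65.6]
wrist hr [555.9 353.6] 122 [ 528.1 -275.2   48. ]
```

View pics/w4.png

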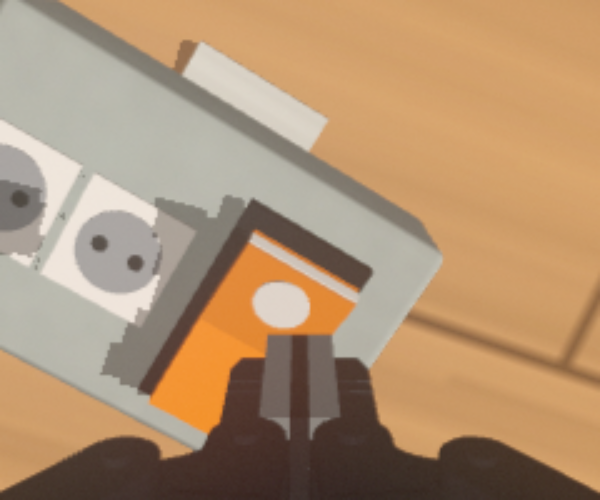

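The tip is over the dotted half (dot at crop (281,304), white edge beyond it). I press down gradually.

Call:
jog_arm:
  steps:
    - {"delta_pos":[0.05,0.04,-0.3],"delta_rot":[0,0,0],"grip":0}
    - {"delta_pos":[0,0,-0.15],"delta_rot":[0,0,0],"grip":0}
    - {"delta_pos":[0,0,-0.1],"delta_rot":[0,0,0],"grip":0}
    - {"delta_pos":[0,0,-0.1],"delta_rot":[0,0,0],"grip":0}
    - {"delta_pos":[0,0,0],"delta_rot":[0,0,0],"grip":0}

```text
clock: 6.38
eef_pos: [581.1, -33.6, 60.6]
tool_rot: [-180.0, 0.0, 19.9]
ft_force: [0.6, 0.5, 0.6]
opening: 0.1
finger_force: 0.0
```

Call:
jog_arm:
  steps:
    - {"delta_pos":[0,0,-0.04],"delta_rot":[0,0,0],"grip":0}
    - {"delta_pos":[0,0,-0.03],"delta_rot":[0,0,0],"grip":0}
    - {"delta_pos":[0,0,-0.02],"delta_rot":[0,0,0],"grip":0}

```text
clock: 6.75
eef_pos: [581.5, -33.6, 57.5]
tool_rot: [180.0, -0.0, 19.9]
ft_force: [0.3, -0.4, 0.4]
opening: 0.3
finger_force: 0.0
```

Run:
```python
from h import *
p=read_camera("wrist"); a=cv2.resize(p["pixels"][100:300,200:440,::-1],None,fx=1.6,fy=1.6)
q=read_camera("side"); b=cv2.resize(q["pixels"][140:240,285:405,::-1],(384,320),interpolation=cv2.INTER_CUBIC)
cv2.imwrite("pics/w5.png",np.hstack([a,b])); print(read_state()["ft_force"],read_state()["eef_pos"])
```

```text
[ 0.59633084 -0.04422381  0.90583741] [581.41701508 -33.58977736  57.49322186]
```

View pics/w5.png

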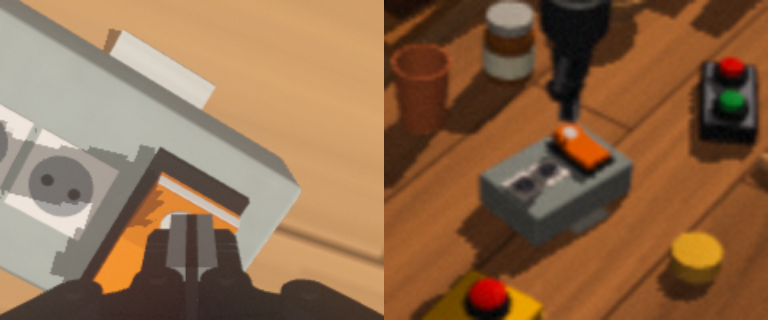

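Run:
```python
from h import *
np.set_printoptions(precision=1,suppress=True)
t=np.array(read_state()["eef_pos"])
for n in("wrist","side","scene"):
    p=read_camera(n); print(n,proj(p,t),[ (np.array(r["at"]),r["conf"]) for r in landmark_of(p,"rocker_on")],"dot65",proj(p,np.array([578.5,-33,65.6])),"dot59",proj(p,np.array([578.5,-33,59])))
    if n!="wrist":
        u=proj(p,t).astype(int); c=p["pixels"][u[1]-30:u[1]+30,u[0]-36:u[0]+36,::-1]
        c=cv2.resize(c,(384,320),interpolation=cv2.INTER_CUBIC); cv2.drawMarker(c,(195,163),(255,255,0),0,20,1); globals()[n]=c
cv2.imwrite("pics/w6.png",np.hstack([side,scene]))
```

```text
wrist [317.  232.9] [(array([312.9, 243.4]), 0.84)] dot65 [314.3 242.3] dot59 [314.5 237.7]
side [342.4 182.3] [(array([343.1, 180.5]), 0.64)] dot65 [343.  181.1] dot59 [343.  182.4]
scene [282.  249.6] [(array([118.9, 271.4]), 0.74), (array([280.3, 243.9]), 0.57)] dot65 [281.4 247.6] dot59 [281.5 248.6]
```

View pics/w6.png

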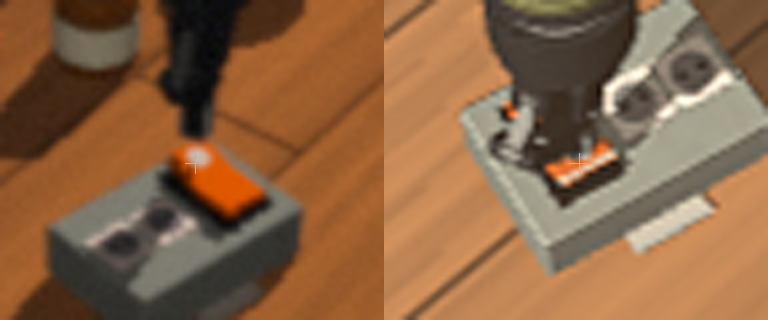

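In these crops the visible fingertip ends at about (196,135), short of the rocker. The rocker is still off and the force is zero. So the tip sits higher than the reported TCP, and I descend step by step under force watch.

Call:
jog_arm:
  steps:
    - {"delta_pos":[0,0,-0.05],"delta_rot":[0,0,0],"grip":0}
    - {"delta_pos":[0,0,-0.05],"delta_rot":[0,0,0],"grip":0}
    - {"delta_pos":[0,0,0],"delta_rot":[0,0,0],"grip":0}

```text
clock: 7.52
eef_pos: [581.2, -33.5, 53.2]
tool_rot: [-180.0, 0.0, 19.9]
ft_force: [-0.7, -0.1, 0.5]
opening: 0.2
finger_force: 0.0
```

Call:
jog_arm:
  steps:
    - {"delta_pos":[0,0,-0.05],"delta_rot":[0,0,0],"grip":0}
    - {"delta_pos":[0,0,-0.05],"delta_rot":[0,0,0],"grip":0}

```text
clock: 7.78
eef_pos: [581.4, -33.6, 49.4]
tool_rot: [180.0, -0.0, 19.9]
ft_force: [0.7, 0.2, -0.6]
opening: -0.3
finger_force: 0.0
```

Call:
jog_arm:
  steps:
    - {"delta_pos":[0,0,-0.05],"delta_rot":[0,0,0],"grip":0}
    - {"delta_pos":[0,0,-0.05],"delta_rot":[0,0,0],"grip":0}

```text
clock: 8.02
eef_pos: [581.4, -33.6, 45.3]
tool_rot: [-180.0, 0.0, 19.9]
ft_force: [0.6, 0.1, -0.6]
opening: 0.0
finger_force: 0.0
```

Run:
```python
from h import *
np.set_printoptions(precision=1,suppress=True)
t=np.array(read_state()["eef_pos"]);print(t,np.array(read_state()["ft_force"]))
for n in("wrist","side"):
    p=read_camera(n); print(n,proj(p,t),[ (np.array(r["at"]),r["conf"]) for r in landmark_of(p,"rocker_on")],"dot65",proj(p,np.array([578.5,-33,65.6])),"dot59",proj(p,np.array([578.5,-33,59])))
    u=proj(p,np.array([580,-33,62.])).astype(int); w=(36,30) if n=="side" else (90,75)
    c=p["pixels"][u[1]-w[1]:u[1]+w[1],u[0]-w[0]:u[0]+w[0],::-1]
    globals()[n]=cv2.resize(c,(384,320),interpolation=cv2.INTER_CUBIC)
cv2.imwrite("pics/w7.png",np.hstack([side,wrist]))
```

```text
[581.4 -33.6  45.3] [ 0.6  0.1 -0.6]
wrist [317.  232.9] [(array([312.7, 248.7]), 0.75)] dot65 [313.9 251.8] dot59 [314.1 246.5]
side [342.2 184.9] [(array([345. , 179.3]), 0.53)] dot65 [343.  181.1] dot59 [343.  182.4]
```

View pics/w7.png

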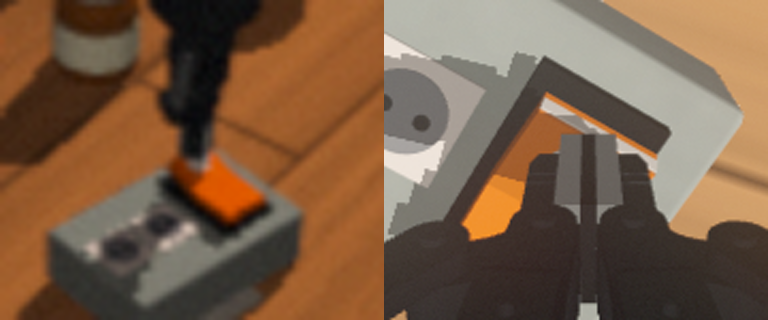

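The tip now appears at the dot, at crop (205,160), so it is about to touch. I continue in small steps.

Call:
jog_arm:
  steps:
    - {"delta_pos":[0,0,-0.05],"delta_rot":[0,0,0],"grip":0}
    - {"delta_pos":[0,0,-0.05],"delta_rot":[0,0,0],"grip":0}

```text
clock: 8.48
eef_pos: [582.7, -33.8, 42.0]
tool_rot: [179.9, -0.1, 19.9]
ft_force: [1.9, -0.7, 3.6]
opening: -0.1
finger_force: 1.3
```

Call:
jog_arm:
  steps:
    - {"delta_pos":[0,0,-0.05],"delta_rot":[0,0,0],"grip":0}
    - {"delta_pos":[0,0,-0.05],"delta_rot":[0,0,0],"grip":0}

```text
clock: 8.72
eef_pos: [582.0, -33.7, 37.7]
tool_rot: [180.0, -0.1, 19.9]
ft_force: [1.7, -0.7, 2.6]
opening: 0.0
finger_force: 1.1
```

Call:
jog_arm:
  steps:
    - {"delta_pos":[0,0,-0.04],"delta_rot":[0,0,0],"grip":0}
    - {"delta_pos":[0,0,-0.04],"delta_rot":[0,0,0],"grip":0}

```text
clock: 8.98
eef_pos: [581.5, -33.6, 34.7]
tool_rot: [180.0, -0.0, 19.9]
ft_force: [-1.7, -0.1, 15.8]
opening: 0.1
finger_force: 7.5
```

Call:
jog_arm:
  steps:
    - {"delta_pos":[0,0,-0.03],"delta_rot":[0,0,0],"grip":0}
    - {"delta_pos":[0,0,-0.02],"delta_rot":[0,0,0],"grip":0}

```text
clock: 9.22
eef_pos: [581.5, -33.6, 34.6]
tool_rot: [180.0, -0.0, 19.9]
ft_force: [-4.4, -0.8, 23.3]
opening: -0.1
finger_force: 11.7
```

The rocker hit its stop at a reported z of 34.6. Its top should be at 59 mm, so the true tip is about 24 mm above the reported TCP. I lift and go to the handset.

Call:
jog_arm:
  steps:
    - {"delta_pos":[0,0,0.5],"delta_rot":[0,0,0],"grip":0}
    - {"delta_pos":[0,0,0.9],"delta_rot":[0,0,0],"grip":0}
    - {"delta_pos":[0,0,0.9],"delta_rot":[0,0,0],"grip":0}
    - {"delta_pos":[-0.43,-0.8,0.2],"delta_rot":[0,0,0],"grip":0}
    - {"delta_pos":[-0.43,-0.8,0],"delta_rot":[0,0,0],"grip":0}
    - {"delta_pos":[-0.43,-0.8,0],"delta_rot":[0,0,0],"grip":0}
    - {"delta_pos":[-0.43,-0.8,0],"delta_rot":[0,0,0],"grip":0}
    - {"delta_pos":[-0.43,-0.8,0],"delta_rot":[0,0,0],"grip":0}
    - {"delta_pos":[-0.43,-0.8,0],"delta_rot":[0,0,0],"grip":0}
    - {"delta_pos":[0,0,0],"delta_rot":[0,0,0],"grip":0}

```text
clock: 10.48
eef_pos: [475.8, -226.6, 131.4]
tool_rot: [-179.9, 0.1, 19.7]
ft_force: [0.3, 0.3, 1.1]
opening: 0.3
finger_force: 0.0
```

```bash
python3 col.py wrist
python3 - <<'E'
from h import *
np.set_printoptions(precision=1,suppress=True)
for n in("wrist","side","scene"):
    p=read_camera(n); u=proj(p,np.array([578.5,-33,62.])).astype(int)
    print(n,[ (np.array(r["at"]),round(r["conf"],2)) for r in landmark_of(p,"rocker_on")],"dot65",proj(p,np.array([578.5,-33,65.6])),"dot59",proj(p,np.array([577,-33,59])))
    if n=="wrist":w=p
    elif n=="side": c=p["pixels"][u[1]-30:u[1]+30,u[0]-36:u[0]+36,::-1]
cv2.imwrite("pics/w8.png",np.hstack([cv2.resize(c,(384,320),interpolation=cv2.INTER_CUBIC),cv2.resize(w["pixels"][100:300,200:440,::-1],(384,320))]))
E
```

```text
10.475 [ 475.8 -226.6  131.4] [0.3 0.3 1.1]
wrist hg [316.7 192.5] 851 [ 477.9 -224.8   48. ]
wrist hr [391.6 178.3] 904 [ 512.1 -282.    48. ]
wrist [] dot65 [100.9 -26. ] dot59 [107.4 -19.4]
side [(array([343.8, 180.9]), 0.48)] dot65 [343.  181.1] dot59 [343.3 182.6]
scene [(array([116.9, 274.2]), 0.72), (array([282.5, 245.2]), 0.59)] dot65 [281.4 247.6] dot59 [281.2 248.3]
```

View pics/w8.png

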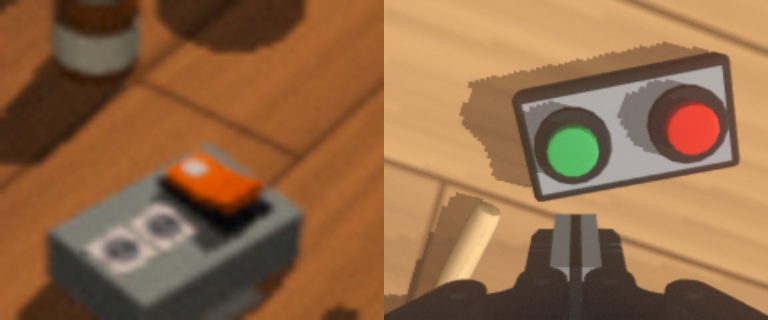

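The rocker is on: its dotted half lies level and the other half is raised. The handset's green button is straight ahead at crop (573,150), and the wrist view puts it at (477.9,-224.8).

Call:
jog_arm:
  steps:
    - {"delta_pos":[0.05,0.05,-0.8],"delta_rot":[0,0,0],"grip":0}
    - {"delta_pos":[0,0,-0.8],"delta_rot":[0,0,0],"grip":0}
    - {"delta_pos":[0,0,-0.6],"delta_rot":[0,0,0],"grip":0}
    - {"delta_pos":[0,0,-0.3],"delta_rot":[0,0,0],"grip":0}
    - {"delta_pos":[0,0,0],"delta_rot":[0,0,0],"grip":0}
    - {"delta_pos":[0,0,0],"delta_rot":[0,0,0],"grip":0}

```text
clock: 11.58
eef_pos: [481.1, -223.8, 33.1]
tool_rot: [179.9, -0.1, 19.9]
ft_force: [-0.2, -0.3, -1.1]
opening: -0.2
finger_force: 0.0
```

Call:
jog_arm:
  steps:
    - {"delta_pos":[-0.06,-0.02,-0.1],"delta_rot":[0,0,0],"grip":0}
    - {"delta_pos":[0,0,-0.08],"delta_rot":[0,0,0],"grip":0}
    - {"delta_pos":[0,0,0],"delta_rot":[0,0,0],"grip":0}

```text
clock: 11.95
eef_pos: [477.6, -224.4, 25.1]
tool_rot: [-180.0, 0.0, 19.9]
ft_force: [0.4, -0.3, 0.0]
opening: -0.0
finger_force: 0.0
```

Call:
jog_arm:
  steps:
    - {"delta_pos":[0,0,-0.05],"delta_rot":[0,0,0],"grip":0}
    - {"delta_pos":[0,0,-0.05],"delta_rot":[0,0,0],"grip":0}

```text
clock: 12.2
eef_pos: [478.0, -224.5, 21.2]
tool_rot: [180.0, -0.0, 19.9]
ft_force: [-0.2, -0.3, 3.2]
opening: -0.1
finger_force: 1.1
```

Call:
jog_arm:
  steps:
    - {"delta_pos":[0,0,-0.05],"delta_rot":[0,0,0],"grip":0}
    - {"delta_pos":[0,0,-0.04],"delta_rot":[0,0,0],"grip":0}

```text
clock: 12.45
eef_pos: [478.0, -224.6, 17.7]
tool_rot: [180.0, -0.0, 19.9]
ft_force: [-2.1, 0.8, 12.5]
opening: -0.1
finger_force: 6.4
```

Call:
jog_arm:
  steps:
    - {"delta_pos":[0,0,-0.03],"delta_rot":[0,0,0],"grip":0}

```text
clock: 12.58
eef_pos: [478.1, -224.6, 17.5]
tool_rot: [180.0, -0.0, 19.9]
ft_force: [-3.3, 1.2, 19.9]
opening: 0.2
finger_force: 10.3
```

Fully in at the expected height (17.6). I release and travel to the starter.

Call:
jog_arm:
  steps:
    - {"delta_pos":[0,0,0.3],"delta_rot":[0,0,0],"grip":0}
    - {"delta_pos":[0,0,0.9],"delta_rot":[0,0,0],"grip":0}
    - {"delta_pos":[0,0,1],"delta_rot":[0,0,0],"grip":0}
    - {"delta_pos":[0,0.5,1],"delta_rot":[0,0,0],"grip":0}
    - {"delta_pos":[0,0.9,0.3],"delta_rot":[0,0,0],"grip":0}
    - {"delta_pos":[0,0.9,0],"delta_rot":[0,0,0],"grip":0}
    - {"delta_pos":[0,0.9,0],"delta_rot":[0,0,0],"grip":0}
    - {"delta_pos":[0,0.9,0],"delta_rot":[0,0,0],"grip":0}
    - {"delta_pos":[0,0.9,0],"delta_rot":[0,0,0],"grip":0}
    - {"delta_pos":[0,0.9,0],"delta_rot":[0,0,0],"grip":0}
    - {"delta_pos":[0,0.9,0],"delta_rot":[0,0,0],"grip":0}
    - {"delta_pos":[0,0.9,0],"delta_rot":[0,0,0],"grip":0}
    - {"delta_pos":[0,0.9,0],"delta_rot":[0,0,0],"grip":0}
    - {"delta_pos":[0,0.9,0],"delta_rot":[0,0,0],"grip":0}
    - {"delta_pos":[0,0.9,0],"delta_rot":[0,0,0],"grip":0}
    - {"delta_pos":[0,0.9,0],"delta_rot":[0,0,0],"grip":0}
    - {"delta_pos":[0,0.9,0],"delta_rot":[0,0,0],"grip":0}
    - {"delta_pos":[0,0,0],"delta_rot":[0,0,0],"grip":0}

```text
clock: 14.82
eef_pos: [477.6, 265.9, 156.0]
tool_rot: [-180.0, -0.0, 20.0]
ft_force: [0.5, -0.2, 0.4]
opening: 0.3
finger_force: 0.0
```

```bash
python3 col.py wrist side scene
python3 - <<'E'
from h import *
np.set_printoptions(precision=1,suppress=True)
p=read_camera("wrist")
for l in("start_top","stop_top","starter"): print(l,[(round(r["conf"],2),np.array(r["at"]),atz(p,r["at"],H[l])) for r in landmark_of(p,l)])
E
```

```text
14.825 [477.6 265.9 156. ] [ 0.5 -0.2  0.4]
wrist sg [283.5 173.6] 1099 [487.3 300.4  78. ]
side hg [393.3 170.4] 38 [ 475.9 -223.    48. ]
side sg [303.9 245.8] 77 [484.  305.4  78. ]
side sr [317.1 231.5] 74 [485.9 237.7  84. ]
scene dot [298.7 234.5] 189 [581.   33.3  65.6]
scene dot [268.8 253.1] 34 [566.8 -71.3  65.6]
scene dot [298.8 260.4] 63 [643.4 -23.6  65.6]
scene hg [208.1 268.3] 86 [ 476.7 -225.5   48. ]
scene hr [198.8 289.7] 92 [ 511.6 -283.1   48. ]
scene sg [339.1 164.9] 80 [487.  298.5  78. ]
scene sr [324.8 176.6] 93 [491.7 228.4  84. ]
start_top [(0.87, array([196.9, 287. ]), array([353.7, 341. ,  78. ])), (0.85, array([279.1, 172.4]), array([486.7, 301.1,  78. ])), (0.24, array([560.7, 180.9]), array([562. ,  71.7,  78. ]))]
stop_top [(0.7, array([355.2, 194. ]), array([492.4, 234.5,  84. ]))]
starter [(0.97, array([234. , 268.1]), array([334.3, 321.6,  -0. ])), (0.95, array([ 11.9, 208.4]), array([321.8, 584.6,   0. ])), (0.58, array([319.5, 168. ]), array([488.3, 265. ,   0. ]))]
```

The wrist view puts start_top at (487,300.5). Its spacing to the stop button is about 67 mm, which matches the large box. Approaching.

Call:
jog_arm:
  steps:
    - {"delta_pos":[0.12,0.43,0],"delta_rot":[0,0,0],"grip":0}
    - {"delta_pos":[0.12,0.43,-0.2],"delta_rot":[0,0,0],"grip":0}
    - {"delta_pos":[0,0,-0.8],"delta_rot":[0,0,0],"grip":0}
    - {"delta_pos":[0,0,-0.8],"delta_rot":[0,0,0],"grip":0}
    - {"delta_pos":[0,0,-0.4],"delta_rot":[0,0,0],"grip":0}
    - {"delta_pos":[0,0,0],"delta_rot":[0,0,0],"grip":0}
    - {"delta_pos":[0,0,0],"delta_rot":[0,0,0],"grip":0}

```text
clock: 16.05
eef_pos: [488.4, 298.7, 69.1]
tool_rot: [-180.0, -0.1, 19.9]
ft_force: [0.8, 0.3, -0.9]
opening: -0.0
finger_force: 0.0
```

Run:
```python
from h import *
np.set_printoptions(precision=1,suppress=True)
p=read_camera("wrist");print(read_state()["eef_pos"])
for l in("start_top","stop_top"): print(l,[(round(r["conf"],2),np.array(r["at"]),atz(p,r["at"],H[l])) for r in landmark_of(p,l)])
```

```text
[488.5 298.7  69.4]
start_top [(0.62, array([311.5, 239.3]), array([487.1, 301.6,  78. ]))]
stop_top [(0.6, array([419.7, 273.9]), array([490.5, 235.7,  84. ]))]
```

Call:
jog_arm:
  steps:
    - {"delta_pos":[-0.03,0.05,-0.15],"delta_rot":[0,0,0],"grip":0}
    - {"delta_pos":[0,0,-0.15],"delta_rot":[0,0,0],"grip":0}
    - {"delta_pos":[0,0,-0.05],"delta_rot":[0,0,0],"grip":0}
    - {"delta_pos":[0,0,-0.05],"delta_rot":[0,0,0],"grip":0}

```text
clock: 16.7
eef_pos: [485.9, 299.8, 52.1]
tool_rot: [180.0, 0.0, 19.9]
ft_force: [-1.4, -1.0, 3.3]
opening: 0.2
finger_force: 1.4
```

Call:
jog_arm:
  steps:
    - {"delta_pos":[0,0,-0.06],"delta_rot":[0,0,0],"grip":0}
    - {"delta_pos":[0,0,-0.04],"delta_rot":[0,0,0],"grip":0}

```text
clock: 16.95
eef_pos: [485.9, 299.9, 48.3]
tool_rot: [180.0, 0.0, 19.9]
ft_force: [-0.8, -0.8, 2.9]
opening: -0.4
finger_force: 1.4
```

Call:
jog_arm:
  steps:
    - {"delta_pos":[0,0,-0.05],"delta_rot":[0,0,0],"grip":0}
    - {"delta_pos":[0,0,-0.04],"delta_rot":[0,0,0],"grip":0}

```text
clock: 17.2
eef_pos: [486.0, 299.9, 45.5]
tool_rot: [180.0, 0.0, 19.9]
ft_force: [-5.3, -3.6, 18.6]
opening: 0.1
finger_force: 9.1
```

Call:
jog_arm:
  steps:
    - {"delta_pos":[0,0,-0.03],"delta_rot":[0,0,0],"grip":0}
    - {"delta_pos":[0,0,-0.01],"delta_rot":[0,0,0],"grip":0}

```text
clock: 17.45
eef_pos: [486.0, 299.9, 45.5]
tool_rot: [180.0, -0.0, 19.9]
ft_force: [-6.2, -2.6, 21.1]
opening: 0.2
finger_force: 11.1
```

At the stop (45.5, against 45.6 expected). I lift clear and check all three controls.

Call:
jog_arm:
  steps:
    - {"delta_pos":[0,0,0.3],"delta_rot":[0,0,0],"grip":0}
    - {"delta_pos":[0,0,0.8],"delta_rot":[0,0,0],"grip":0}
    - {"delta_pos":[0,0,1],"delta_rot":[0,0,0],"grip":0}
    - {"delta_pos":[0,0,1],"delta_rot":[0,0,0],"grip":0}
    - {"delta_pos":[0,0,1],"delta_rot":[0,0,0],"grip":0}
    - {"delta_pos":[0,0,0],"delta_rot":[0,0,0],"grip":0}
    - {"delta_pos":[0,0,0],"delta_rot":[0,0,0],"grip":0}

```text
clock: 18.32
eef_pos: [486.1, 299.9, 206.6]
tool_rot: [180.0, 0.0, 19.9]
ft_force: [-0.3, 0.6, -0.5]
opening: -0.3
finger_force: 0.0
```

```bash
python3 col.py side scene
python3 - <<'E'
from h import *
np.set_printoptions(precision=1,suppress=True)
s=read_state();print(s["clock"],s["eef_pos"],s["ft_force"])
for n in("wrist","side"):
    p=read_camera(n)
    for l in("start_top","stop_top","rocker_on"): print(n,l,[(round(r["conf"],2),np.array(r["at"]),atz(p,r["at"],H[l])) for r in landmark_of(p,l)])
    if n=="side":  # compare the rocker patch now with before
        a=cv2.imread("pics/side0.png")[:,:,::-1]; b=p["pixels"]
        for nm,X in dict(rocker=(575,-35,60),start=(486,300,75),stop=(488,235,80),hset=(490,-250,40),wax=(400,0,10)).items():
            u=proj(p,np.array(X,float)).astype(int); sl=np.s_[u[1]-10:u[1]+10,u[0]-12:u[0]+12]
            print(nm,np.abs(a[sl].astype(int)-b[sl]).mean())
E
```

```text
18.325 [486.1 299.9 206.6] [-0.3  0.6 -0.5]
side hg [393.3 170.4] 38 [ 475.9 -223.    48. ]
side sg [303.8 246.7] 77 [481.9 308.4  78. ]
side sr [317.1 231.5] 74 [485.9 237.7  84. ]
scene dot [298.7 234.4] 188 [581.   33.3  65.6]
scene dot [268.8 253.1] 32 [566.9 -71.2  65.6]
scene dot [298.8 260.4] 63 [643.4 -23.6  65.6]
scene hg [208.1 268.3] 86 [ 476.7 -225.5   48. ]
scene hr [198.8 289.7] 92 [ 511.6 -283.1   48. ]
scene sg [339.3 165.5] 71 [489.  297.1  78. ]
scene sr [324.8 176.6] 93 [491.7 228.4  84. ]
18.425 [485.3 299.5 205.5] [ 0.3  0.3 -0.3]
wrist start_top [(0.69, array([ 15.7, 214.3]), array([343.9, 590.7,  78. ])), (0.61, array([317.3, 178.7]), array([489.9, 301.7,  78. ])), (0.58, array([242.6, 277.8]), array([352.1, 342.6,  78. ]))]
wrist stop_top [(0.84, array([379.8, 200. ]), array([492. , 234.1,  84. ])), (0.83, array([ 54.8, 235.6]), array([337.3, 544.4,  84. ])), (0.49, array([280.6, 289.3]), array([356.6, 297.8,  84. ]))]
wrist rocker_on [(0.74, array([625.8, 200.9]), array([579.1, -26. ,  65.6]))]
side start_top [(0.64, array([332.2, 283. ]), array([332.6, 362.8,  78. ])), (0.56, array([273.1, 355.8]), array([316.2, 626.4,  78. ])), (0.38, array([320.1, 232.2]), array([480.1, 229.6,  78. ]))]
side stop_top [(0.49, array([287.8, 341.2]), array([311.2, 577.3,  84. ])), (0.46, array([319.3, 234.3]), array([473.2, 242.7,  84. ]))]
side rocker_on [(0.62, array([455.3, 155.7]), array([ 322.6, -437.2,   65.6])), (0.55, array([344.2, 178.8]), array([582.7, -46.2,  65.6])), (0.29, array([336.5, 201.9]), array([530.8,  72.3,  65.6]))]
rocker 12.704166666666667
start 4.1090277777777775
stop 1.5375
hset 1.775
wax 1.60625
```

The rocker was seen on, the start button has moved down in the images, and the handset and both red buttons are unchanged. Handing in.

```bash
python3 -c "
from bench import *
print(hand_in())"
```

```text
the job is handed in; nothing more can be done
None
```

The job is handed in at about 18 s of the 48 s allowed: rocker on, handset green pressed and released, then the starter's green pushed fully in, each to its stop. No red button was pressed, and nothing I checked was disturbed.

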